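# Flip the guard lid of the rack control box open and press the large button

### The arm

A 7-joint arm with a two-finger parallel gripper is mounted at the origin on the work surface. World frame = base frame: x ahead of the robot, y to its left, z up, the work surface at z = 0. Lengths are in m, angles in rad, forces in N, time in s.
With the tool pointing down it reaches from about 0.4 to 0.85 m from the base axis. Payload 4.5 kg.
Tool frame: the origin (TCP) lies midway between the tips of the shut fingers; the grasp point (between the pads) lies 19 mm behind it (hold_point_z is the distance from the TCP to the grasp point, in m); x points along the fingers, y is the direction in which the jaws open and shut, and the axes are right-handed (so a half turn about x gives the same grasp; the last joint's range is limited). The gripper opens to 85 mm and grips with 20 to 120 N. Pads are 22 mm wide; open, the fingers measure 114 mm over their backs; the gripper's body (76 mm by 85 mm) begins 54 mm behind the grasp point. The pads swing forward as they close: fully open they stand 13 mm farther back than shut.
Start: joints at [1.232, 0.689, -0.195, 1.565, 0.157, 0.902, -0.215], TCP at [0.228, -0.582, 0.231] pointing down, gripper open.
Joint ranges: [-3.01, 3.01], [-0.46, 2.08], [-1.47, 1.51], [0.13, 2.56], [-1, 4.14], [0.04, 2.09], [-2.66, 2.66]. Speed limits (rad/s): [2.57, 2.57, 3.14, 3.14, 3.14, 3.14, 3.14].

### API

Orientations are given as a unit quaternion [w, x, y, z].
In Python, from station import state, grab_frame, sign_off, hold_point_z gives the robot as it stands.
- The arm moves only by the tool send_rows, never from a script. Its argument "steps" is a list of rows, each a list of 7 numbers: the opening in per cent of the stroke, from 0 (shut) to 100 (fully open), then the shift along the tool's x, y, z in m, then the turn, a rotation vector about the tool's x, y, z in rad. A call has 1 to 20 rows; each row is the pose to reach, as a shift and turn from the pose commanded when the call began, along the tool's axes at that moment; what a row does not reach only later rows make up. A row lasts 1/10 s, in which the tool goes at most 50 mm and 8.59 degrees, less where a joint would pass 70% of its speed; a pose out of reach is approached as far as the arm can. A call with a gripper value outside its range is refused whole. The fingers move at their own pace and stop on an object; the grip force is fixed at half the most. Time passes only in rows, so rows that repeat a pose let the fingers close. It gives the time, the measured TCP pose, the force and the opening at its end, in the units of the state.
- state(): the state, without advancing time (a new reading comes with each control period).
- grab_frame(name): name is "scene" or "side" or "wrist"; returns a dict with "pixels" (480x640x3 uint8, red, green, blue), "z_map" (480x640 float32, m along the optical axis (not along the pixel's ray), 0 where there is no reading), "camera_matrix" (3x3 intrinsics, pixels), "dist" ([k1, k2, p1, p2, k3] as OpenCV has them; the pictures are not rectified), "pose" (4x4, takes a point from camera to world coordinates). Camera axes: x right, y down, z forward; pixel columns grow to the right and rows downward; lengths in m; the calibration is good to about 2 mm. A picture is of the moment at which its call begins.
- sign_off(): hands the job in, once; it reports no verdict.
The state is a dict: "time_s": time; "joints": joint angles; "dq": joint speeds; "effort": joint torques, N m; "eef_pos": TCP position; "tool_rot": TCP orientation; "ft_force": force on the tool from outside, world axes, zero at the start; "ft_torque": the same for the moment, N m; "finger_gap": finger opening in m.
Only numpy, scipy, OpenCV 4.12 (cv2) and the standard library are available. Lean on these libraries where they do the work, as an engineer would, in place of code of your own. Each camera call takes 0.05 s, during which the arm holds its last target.

### The job

Switch on the rack from the control box on the bench: with the fingertips, flip its hinged guard lid by the overhanging front lip up and over until it falls back and stays open by itself, then press the larger of the two round buttons inside fully down and let it come up again. Only push: take nothing between the fingers. Do not press the smaller button, leave the lid open, and leave the mug, jar, tape roll and screwdriver where they are.

Things in the scene. Friction and masses are not known exactly. Their poses are not given: they have to be found in the camera images.
- control_box: Off-white box fixed to the bench, 120 mm deep (x), 160 wide (y), walls 75 high. Origin: centre of its underside; +x to the back (hinge side), z up. The front (-x), with sockets and meter (8 mm proud, below 40 mm), faces the robot, turned up to 0.35 rad. Inside is a recess open at the top, 108 by 150 mm, its panel at 48 mm height; walls 5 to 6 mm thick; the buttons stand on the panel.
- guard_lid (a joint): Lid hinge, rad: 0 closed (level on the box), grows as the front lip goes up and back; stop at 1.95, where the lid leans back and gravity keeps it. The lid is a flat grey rigid plate, 148 mm from hinge to lip edge, 160 wide, 8 thick, 0.13 to 0.25 kg, with no handle, catch or spring; the hinge is almost free: it falls shut below about 1.5 rad and open above about 1.6 rad.
- lid_hinge (a point): Middle of the lid's hinge line, at the lid's underside: 60 mm behind the box's centre (box +x), 75.5 mm above the bench. Turns with the lid; its y axis lies along the hinge line (box +y). Closed, its axes are those of the box.
- lid_lip (a point): Middle of the lid's front edge, at its underside, 148 mm from the hinge; moves with the lid. Closed, it is 75.5 mm above the bench and 88 mm in front of the box's centre: the lid overhangs the front wall by 28 mm over its whole width, with free space beneath, so that a fingertip tilted forward (20 degrees is enough) hooks under it and lifts it along its arc. Axes as the lid's: x towards the hinge, z out of its upper face.
- large_button_top (a point): Centre of the top face of the larger push button, a grey round button 40 mm across in a dark collar 56 mm across; 70 mm above the bench when not pressed, under the closed lid. 36 mm left or right of the box's centre line, either side. The way to press is straight down.
- large_button (a joint): Travel of the large button, m: 0 up, 0.006 fully down. Sprung: it takes 1.5 N to start and 5 N to hold fully down, and comes up when released.
- small_button_top (a point): Centre of the top face of the smaller push button, a grey round button 18 mm across in a dark collar 34 mm across, on the other side of the box's centre line, at the same height of 70 mm. Not to be pressed.
- small_button (a joint): Travel of the small button, m: 0 up, 0.006 fully down.
- mug: White mug, 76 mm across, 85 mm high, loose, standing beside the box. Origin at the centre of its underside, z up.
- jar: Grey jar with black cap, 56 mm across, 75 mm high, loose, standing on the other side of the box. Origin at the centre of its underside, z up.
- tape_roll: Black roll, 70 mm across, 19 mm high, loose, lying flat behind the box. Origin at the centre of its underside.
- screwdriver: Screwdriver with black handle, 170 mm long, 26 mm thick, loose, lying on the bench to the right of the box's front. Origin at the middle of its length on the bench, x along it.
There are look-alikes about, which are no part of the job. What is shaped like the control_box but blue, green or yellow is not meant.

How it is judged:
By the outcome, as a careful person would: the job done as asked, in the order asked, and still so for the second after the job is handed in, with the robot touching nothing.
It also fails if it takes over 51 s, if anything falls off the work surface, if the arm or the gripper's body presses on something with over 40 N, if the wrist force passes 120 N, or if a joint passes its speed limit or range.

## Working session

There is one attempt and no reset: what is moved stays moved. The work goes in short steps, Python scripts to look and compute and a tool call to move; the robot and the scene stay as the last step left them, time stands still between calls to the robot, and variables do not carry over. Pictures are saved under pics/ and viewed, and the job is handed in when it is done.

Besides the shell and the picture viewer there is one more tool, called after "Request:" as name(argument=value, ...) on one line, values as JSON. send_rows: Moves the arm, as the interface text tells. Its arguments: {"type":"object","properties":{"steps":{"type":"array"}},"required":["steps"]}

```bash
mkdir -p pics; ls
cat > h.py <<'E'
import numpy as np,cv2
from station import state,grab_frame,sign_off,hold_point_z
def shot(name,fn):
    f=grab_frame(name); cv2.imwrite('pics/'+fn+'.png',f['pixels'][:,:,::-1]); np.savez('pics/'+fn+'.npz',**f); return f
def load(fn): return dict(np.load('pics/'+fn+'.npz'))
def cloud(f):
    K=f['camera_matrix'];d=f['dist'];h,w=f['z_map'].shape
    u,v=np.meshgrid(np.arange(w),np.arange(h))
    p=cv2.undistortPoints(np.stack([u,v],-1).reshape(-1,1,2).astype(np.float64),K,d).reshape(h,w,2)
    z=f['z_map'].astype(float)
    P=np.dstack([p[...,0]*z,p[...,1]*z,z])
    T=f['pose']; W=P@T[:3,:3].T+T[:3,3]; W[z==0]=np.nan
    return W
E
python3 - <<'E'
from h import *
s=state()
for k,v in s.items(): print(k,np.round(v,4))
print(hold_point_z() if callable(hold_point_z) else hold_point_z)
for n in('scene','side','wrist'): f=shot(n,n+'0'); print(n,np.round(f['pose'],3).tolist())
E
```

```text
pics
time_s 0.0
joints [ 1.2318  0.69   -0.1945  1.5664  0.1573  0.9025 -0.2151]
dq [ 0.0014  0.0029  0.0019 -0.0006  0.0005  0.0008 -0.0002]
effort [-2.00000e-04 -5.39615e+01 -1.26620e+00 -1.58546e+01  9.20000e-03
  9.30000e-03  0.00000e+00]
eef_pos [ 0.2273 -0.5815  0.2305]
tool_rot [-0.1304 -0.6947 -0.1317  0.695 ]
ft_force [-0.328   1.2398 -0.9618]
ft_torque [-0.0384 -0.0054  0.0258]
finger_gap 0.0851
0.0187
scene [[-0.299, 0.554, -0.777, 1.46], [0.954, 0.172, -0.245, 0.301], [-0.002, -0.815, -0.58, 0.757], [0.0, 0.0, 0.0, 1.0]]
side [[0.975, -0.171, 0.146, 0.399], [-0.224, -0.756, 0.615, -0.526], [0.005, -0.632, -0.775, 0.788], [0.0, 0.0, 0.0, 1.0]]
wrist [[0.364, -0.886, -0.288, 0.301], [-0.931, -0.347, -0.111, -0.552], [-0.001, 0.309, -0.951, 0.374], [0.0, 0.0, 0.0, 1.0]]
```

View pics/scene0.png

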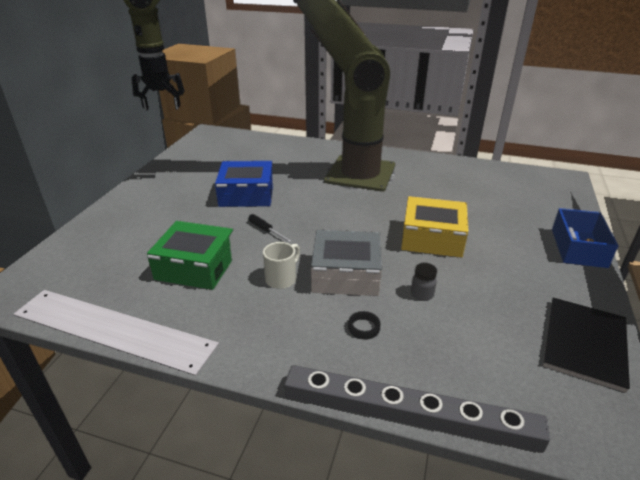

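View pics/side0.png

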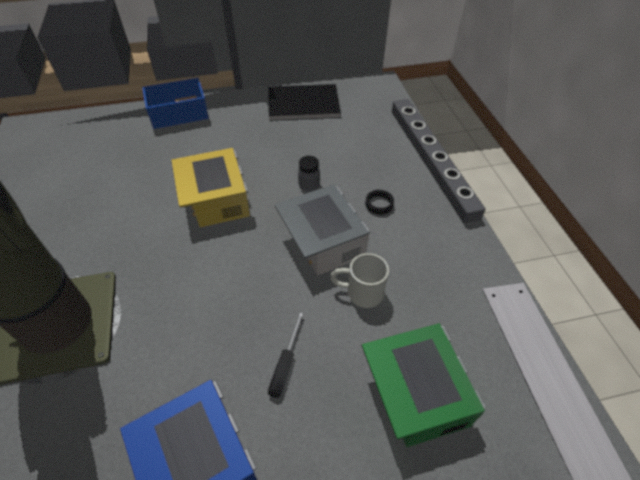

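View pics/wrist0.png

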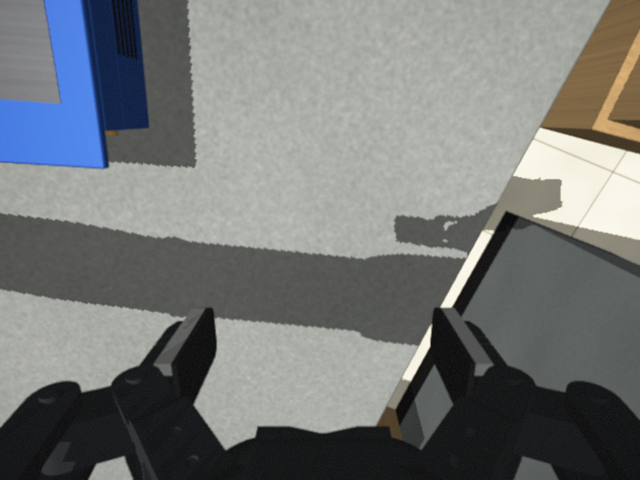

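Box candidates are: off-white with a grey lid at scene (347,262) / side (322,225), blue at (245,183), green at (190,252), yellow at (436,225). Only the off-white one fits the description. The mug is at (281,265), the jar at (424,281), the tape roll at (364,324) and the screwdriver at (265,227).

Run:
```python
from h import *
im=cv2.imread('pics/scene0.png')[190:340,230:450]; cv2.imwrite('pics/crop_s.png',cv2.resize(im,None,fx=3.5,fy=3.5,interpolation=cv2.INTER_CUBIC))
for n,(u0,v0,u1,v1) in (('scene0',(295,215,400,300)),('side0',(265,175,375,270))):
    f=load(n);W=cloud(f);P=W[v0:v1,u0:u1].reshape(-1,3)
    print(n,'bench z',np.nanmedian(W[(np.abs(W[...,2])<.015)][:,2]))
    m=(P[:,2]>.074)&(P[:,2]<.094);Q=P[m]
    print(len(Q),np.median(Q[:,2]))
    # largest comp rect
    r=cv2.minAreaRect((Q[:,:2]*1000).astype(np.float32));print(r)
    print(np.round(cv2.boxPoints(r)))
```

```text
scene0 bench z 0.0006137739624099692
2694 0.08414944839706778
((555.1947631835938, 71.3568115234375), (159.3937225341797, 203.15614318847656), 13.019988059997559)
[[455. 152.]
 [500. -46.]
 [656. -10.]
 [610. 188.]]
side0 bench z -0.0006298310610904911
4228 0.08250917465562391
((556.4442749023438, 58.224098205566406), (153.81265258789062, 227.1690216064453), 12.664938926696777)
[[457. 152.]
 [506. -69.]
 [656. -36.]
 [607. 186.]]
```

View pics/crop_s.png

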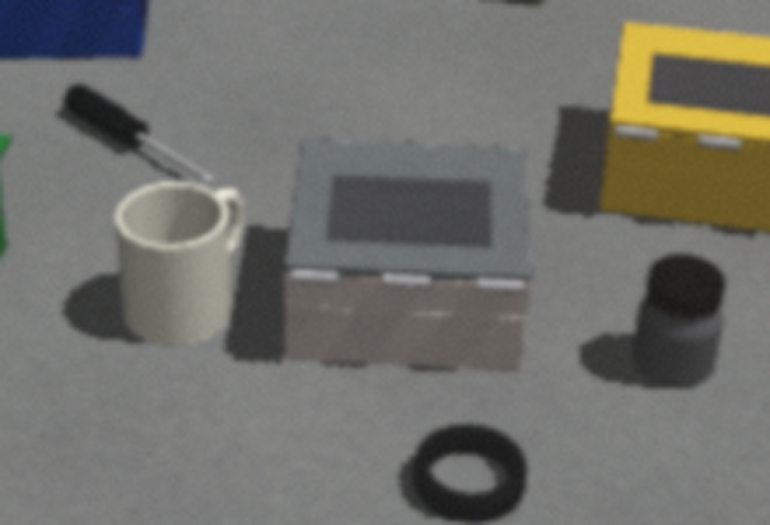

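The crop confirms the off-white box with its grey lid shut: lid corners at about scene (316,230), (380,232), (381,268), (313,266). Next I'll refine its pose with the mug points excluded.

Run:
```python
from h import *
for n,(u0,v0,u1,v1) in (('scene0',(250,215,440,310)),('side0',(265,150,400,310))):
    f=load(n);W=cloud(f)
    m=np.zeros(W.shape[:2],np.uint8); m[v0:v1,u0:u1]=((W[...,2]>.074)&(W[...,2]<.094))[v0:v1,u0:u1]
    m=cv2.morphologyEx(m,cv2.MORPH_OPEN,np.ones((5,5)))
    k,l,s,c=cv2.connectedComponentsWithStats(m)
    for i in range(1,k):
        if s[i,4]<80: continue
        Q=W[l==i]; r=cv2.minAreaRect((Q[:,:2]*1000).astype(np.float32)); print(n,i,s[i],np.round(np.median(Q,0),3),r)
    # pixel corner approach: quad from color mask
    i=1+np.argmax(s[1:,4]); c=max(cv2.findContours((l==i).astype(np.uint8),0,2)[0],key=cv2.contourArea)
    q=cv2.minAreaRect(c)
    Q=W[l==i][:,:2]*1000
    for a in np.deg2rad(np.arange(-0,22,2)):
        R=np.array([[np.cos(a),np.sin(a)],[-np.sin(a),np.cos(a)]]);X=Q@R.T
        lo=np.percentile(X,.5,0);hi=np.percentile(X,99.5,0);print(round(np.rad2deg(a)),np.round(hi-lo,1),np.round(R.T@((hi+lo)/2),1))
    A=cv2.fitPlane if False else None
    # mug/jar
    for z0,z1,nm in((.02,.073,'side'),):
        pass
    mm=np.zeros_like(m);mm[v0:v1,u0:u1]=((W[...,2]>.012))[v0:v1,u0:u1]
    k,l,s,c=cv2.connectedComponentsWithStats(mm)
    for i in range(1,k):
        if s[i,4]>80:
            Q=W[l==i];print('obj',s[i],np.round(Q.min(0),3),np.round(Q.max(0),3))
```

```text
scene0 1 [405 215  35  17 505] [0.383 0.25  0.084] ((375.36273193359375, 247.041748046875), (70.09140014648438, 86.86331176757812), 6.458286762237549)
scene0 2 [ 312  230   70   43 2666] [0.562 0.095 0.084] ((550.13330078125, 92.23483276367188), (159.1912384033203, 160.06910705566406), 13.286002159118652)
0 [171.4 174.8] [552.9  93.4]
2 [167.9 171.7] [552.6  93.4]
4 [165.  168.6] [552.3  93.2]
6 [161.8 165.3] [552.1  93.3]
8 [158.1 162.3] [552.   93.2]
10 [155.3 160.3] [551.5  93.1]
12 [153.7 158.2] [551.1  92.7]
14 [153.5 158. ] [551.5  92.3]
16 [155.5 159.5] [551.8  92.3]
18 [158.8 162.3] [552.1  92.3]
20 [162.  165.7] [552.4  92.3]
obj [250 215  41  27 227] [ 0.391 -0.233  0.012] [ 0.471 -0.085  0.029]
obj [ 402  215   38   37 1230] [0.332 0.2   0.012] [0.411 0.302 0.089]
obj [ 312  230   70   63 4055] [ 0.458 -0.     0.012] [0.644 0.186 0.089]
obj [ 263  242   37   43 1290] [ 0.544 -0.097  0.012] [ 0.651 -0.02   0.089]
obj [411 262  26  36 714] [0.536 0.254 0.013] [0.594 0.307 0.078]
side0 1 [ 275  185   93   72 4020] [0.545 0.082 0.083] ((549.24755859375, 89.6043930053711), (153.5076141357422, 162.77882385253906), 12.656135559082031)
0 [163.8 175.4] [545.6  88. ]
2 [161.4 172.5] [545.9  88. ]
4 [158.4 170. ] [545.9  88.3]
6 [155.9 167.2] [546.4  88.4]
8 [153. 164.] [546.8  88.4]
10 [150.5 160.7] [546.9  88.4]
12 [150.3 158.9] [548.  89.]
14 [151.  158.9] [548.   89.2]
16 [152.4 160.6] [547.8  88.9]
18 [155.2 163.4] [547.2  88.8]
20 [158.4 166.3] [547.   88.5]
obj [297 155  23  34 640] [0.534 0.25  0.012] [0.588 0.305 0.077]
obj [ 274  184  115  121 6837] [ 0.457 -0.1    0.012] [0.646 0.184 0.087]
obj [365 190  29  22 269] [0.678 0.137 0.012] [0.748 0.206 0.021]
```

```bash
cat >> h.py <<'E'
from scipy.spatial.transform import Rotation as R
def Rq(q): return R.from_quat([q[1],q[2],q[3],q[0]])
YAW=np.deg2rad(13.0)
xb=np.array([np.cos(YAW),np.sin(YAW),0]);yb=np.array([-np.sin(YAW),np.cos(YAW),0])
BOX=np.array([.5605,.094,0])
def b2w(p): return BOX+xb*p[0]+yb*p[1]+np.array([0,0,p[2]])
def w2b(p): d=np.asarray(p)-BOX; return np.stack([d@xb,d@yb,d[...,2]],-1)
E
python3 - <<'E'
from h import *
s=state();M=Rq(s['tool_rot']).as_matrix();print(np.round(M,3))
c=load('wrist0')['pose'];T=np.round(M.T@(c[:3,3]-s['eef_pos']),3);print('cam in tool',T)
for n,a in (('scene0',14),('side0',13)):
    W=cloud(load(n));v=W.reshape(-1,3);v=v[~np.isnan(v[:,0])]
    B=w2b(v);m=(B[:,2]>.076)&(B[:,2]<.092)&(np.abs(B[:,0])<.11)&(np.abs(B[:,1])<.1)
    for lo in(-.06,0,.04):
        q=B[m&(B[:,1]>lo)&(B[:,1]<lo+.03)];print(n,lo,np.round(np.percentile(q[:,0],[.5,99.5]),4))
    for lo in (-.07,-.03,.02):
        q=B[m&(B[:,0]>lo)&(B[:,0]<lo+.03)];print(n,lo,np.round(np.percentile(q[:,1],[.5,99.5]),4),np.median(q[:,2]))
E
```

```text
[[-0.001  0.364 -0.931]
 [ 0.001 -0.931 -0.364]
 [-1.    -0.001  0.   ]]
cam in tool [-0.143 -0.001 -0.079]
scene0 -0.06 [-0.0852  0.0658]
scene0 0 [-0.0859  0.0661]
scene0 0.04 [-0.084   0.0679]
scene0 -0.07 [-0.0779  0.0801] 0.08416748263319462
scene0 -0.03 [-0.0781  0.0787] 0.0844624680704481
scene0 0.02 [-0.0782  0.0794] 0.08431569190688948
side0 -0.06 [-0.0884  0.0623]
side0 0 [-0.088   0.0629]
side0 0.04 [-0.0882  0.0631]
side0 -0.07 [-0.0813  0.0773] 0.08245791837856498
side0 -0.03 [-0.0815  0.077 ] 0.0828627934502092
side0 0.02 [-0.0816  0.0776] 0.08244264212024183
```

```bash
cat >> h.py <<'E'
def Rt(t,yaw=YAW):
    t=np.deg2rad(t);a=np.array([np.cos(yaw),np.sin(yaw),0]);k=np.array([0,0,1.])
    x=np.sin(t)*a-np.cos(t)*k; z=-(np.cos(t)*a+np.sin(t)*k); return R.from_matrix(np.stack([x,np.cross(z,x),z],1))
def step(pw,Rg,p0=None,R0=None):
    s=state(); p0=s['eef_pos'] if p0 is None else p0; R0=Rq(s['tool_rot']) if R0 is None else R0
    return np.r_[R0.inv().apply(np.asarray(pw)-p0),(R0.inv()*Rg).as_rotvec()]
E
python3 - <<'E'
from h import *
np.set_printoptions(suppress=True)
for w,t in(((.45,-.25,.25),30),((.40,.055,.2),55)):
    v=step(w,Rt(t));print(np.round(v,3),np.linalg.norm(v[:3]),np.rad2deg(np.linalg.norm(v[3:])))
E
```

```text
[-0.019 -0.228 -0.328  0.142  0.523  0.04 ] 0.399862115255852 31.129715087594864
[ 0.031 -0.53  -0.393  0.134  0.958  0.071] 0.6603184170212248 55.59471947505556
```

Request:
send_rows(steps=[[0,-0.019,-0.228,-0.328,0.142,0.523,0.04],[0,-0.019,-0.228,-0.328,0.142,0.523,0.04],[0,-0.019,-0.228,-0.328,0.142,0.523,0.04],[0,-0.019,-0.228,-0.328,0.142,0.523,0.04],[0,-0.019,-0.228,-0.328,0.142,0.523,0.04],[0,-0.019,-0.228,-0.328,0.142,0.523,0.04],[0,-0.019,-0.228,-0.328,0.142,0.523,0.04],[0,-0.019,-0.228,-0.328,0.142,0.523,0.04],[0,0.031,-0.53,-0.393,0.134,0.958,0.071],[0,0.031,-0.53,-0.393,0.134,0.958,0.071],[0,0.031,-0.53,-0.393,0.134,0.958,0.071],[0,0.031,-0.53,-0.393,0.134,0.958,0.071],[0,0.031,-0.53,-0.393,0.134,0.958,0.071],[0,0.031,-0.53,-0.393,0.134,0.958,0.071],[0,0.031,-0.53,-0.393,0.134,0.958,0.071],[0,0.031,-0.53,-0.393,0.134,0.958,0.071],[0,0.031,-0.53,-0.393,0.134,0.958,0.071],[0,0.031,-0.53,-0.393,0.134,0.958,0.071]])

```text
time_s: 1.95
eef_pos: [0.2764, -0.2072, 0.305]
tool_rot: [0.028, 0.941, 0.134, -0.31]
ft_force: [1.1, -0.1, -0.7]
finger_gap: 0.0002
```

Run:
```python
from h import *
np.set_printoptions(suppress=True)
s=state();print(s['time_s'],np.round(s['joints'],3),np.round(s['dq'],3),s['eef_pos']);print(np.round(Rq(s['tool_rot']).as_matrix(),2))
shot('side','side1');shot('scene','scene1')
print(np.round(step((.4,.055,.2),Rt(55)),3))
```

```text
1.95 [ 2.129  0.817 -1.473  2.559 -1.     0.043  0.578] [ 0.003 -0.    -0.003  0.001 -0.     0.002  0.019] [ 0.27636869 -0.20722032  0.30495643]
[[ 0.77  0.27 -0.58]
 [ 0.23 -0.96 -0.14]
 [-0.59 -0.03 -0.81]]
[ 0.219 -0.216 -0.022  0.003  0.023  0.055]
```

View pics/scene1.png

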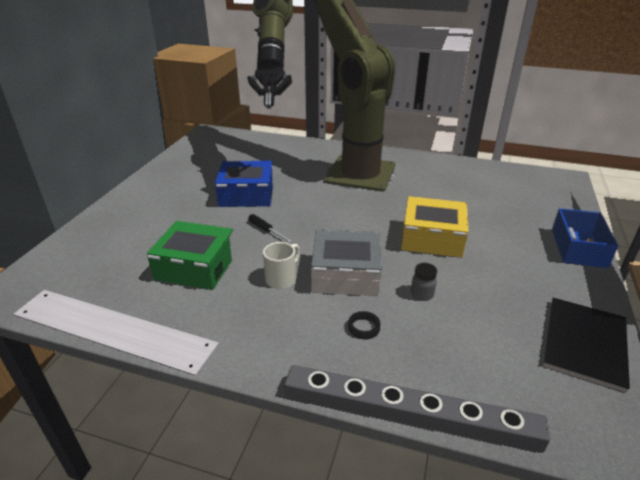

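The goal with 55° of tilt ran into the joint limits, so I'll fit a simple 7R model to the readings and pick a feasible tilt from that.

```bash
cat > kin.py <<'E'
from h import *
from scipy.optimize import least_squares
D=[([1.2318,.69,-.1945,1.5664,.1573,.9025,-.2151],[.2273,-.5815,.2305],[-.1304,-.6947,-.1317,.695])]
s=state()
def add(s): D.append((s['joints'],s['eef_pos'],s['tool_rot']))
def fk(q,p,sg=(1,1,1,1,1,1,1)):
    q=np.asarray(q)*sg
    Rz=lambda a:R.from_euler('z',a);Ry=lambda a:R.from_euler('y',a)
    d1,d3,d5,d7,b,e,a3,a5=p
    r=Rz(q[0]+b);x=np.array([0,0,d1])
    r=r*Ry(q[1]);r=r*Rz(q[2]);x=x+r.apply([a3,0,d3])
    r=r*Ry(q[3]);x=x+r.apply([a5,0,0]);r=r*Rz(q[4]);x=x+r.apply([0,0,d5])
    r=r*Ry(q[5]);r=r*Rz(q[6]+e);x=x+r.apply([0,0,d7])
    return x,r*R.from_matrix(np.array([[0,0,1],[0,1,0],[-1,0,0]]).T.astype(float))
E
python3 - <<'E'
from kin import *
import itertools
add(s)
np.set_printoptions(suppress=True)
# tool x along flange z : check
res=[]
for sg in itertools.product([1,-1],repeat=4):
    S=(sg[0],1,sg[1],1,sg[2],1,sg[3])
    def f(p):
        o=[]
        for q,x,w in D:
            X,r=fk(q,p,S);o+=list((X-x)*3)+list((r.inv()*Rq(w)).as_rotvec())
        return np.r_[o,np.array(p[6:])*.01]
    for b in(-2.4,0,1.57,3.1):
      for e in(0,1.57,3.14,-1.57):
        z=least_squares(f,[.3,.35,.35,.25,b,e,0,0]);res.append((z.cost,S,z.x))
res.sort(key=lambda r:r[0])
for r in res[:5]:print(r[0],r[1],np.round(r[2],4))
E
```

```text
1.971505593611537e-06 (-1, 1, -1, 1, -1, 1, -1) [ 0.2911  0.8182  0.3054  0.6492 -0.0001  1.5708 -0.1956 -0.0324]
1.971505593611542e-06 (-1, 1, -1, 1, -1, 1, -1) [ 0.2911  0.8182  0.3054  0.6492 -0.0001  1.5708 -0.1956 -0.0324]
1.9715055936115493e-06 (-1, 1, -1, 1, -1, 1, -1) [ 0.2911  0.8182  0.3054  0.6492 -0.0001  1.5708 -0.1956 -0.0324]
1.9715055936115522e-06 (-1, 1, -1, 1, -1, 1, -1) [ 0.2911  0.8182  0.3054  0.6492 -0.0001  1.5708 -0.1956 -0.0324]
1.9715055936115522e-06 (-1, 1, -1, 1, -1, 1, -1) [ 0.2911  0.8182  0.3054  0.6492 -0.0001 -4.7124 -0.1956 -0.0324]
```

Run:
```python
from h import *
np.set_printoptions(suppress=True)
for w,t,y in(((.3,-.45,.3),25,-.2),((.38,-.38,.28),0,-.2)): print(np.round(step(w,Rt(t,y)),3))
```

```text
[-0.036  0.24   0.024  0.351 -0.485  0.326]
[ 0.054  0.195 -0.016  0.424 -0.912  0.248]
```

Request:
send_rows(steps=[[0,-0.036,0.24,0.024,0.351,-0.485,0.326],[0,-0.036,0.24,0.024,0.351,-0.485,0.326],[0,-0.036,0.24,0.024,0.351,-0.485,0.326],[0,-0.036,0.24,0.024,0.351,-0.485,0.326],[0,-0.036,0.24,0.024,0.351,-0.485,0.326],[0,0.054,0.195,-0.016,0.424,-0.912,0.248],[0,0.054,0.195,-0.016,0.424,-0.912,0.248],[0,0.054,0.195,-0.016,0.424,-0.912,0.248]])

```text
time_s: 2.85
eef_pos: [0.368, -0.3825, 0.2812]
tool_rot: [-0.066, 0.789, -0.053, -0.608]
ft_force: [-0.5, -0.3, -0.5]
finger_gap: -0.0003
```

Run:
```python
from kin import *
np.set_printoptions(suppress=True)
print(np.round(s['joints'],3),np.round(s['dq'],3))
import json
D.append(([2.129,.817,-1.473,2.559,-1.,.043,.578],[.27636869,-.20722032,.30495643],[.028,.941,.134,-.31]))
add(s)
S=(-1,1,-1,1,-1,1,-1)
def f(p,e=(0,np.pi/2)):
    o=[]
    for q,x,w in D: o+=list(fk(q,[*p[:4],*e,*p[4:]],S)[0]-x)
    return np.r_[o]
z=least_squares(f,[.3,.35,.35,.25,0,0]);print(z.cost,np.round(z.x,4),np.round(z.fun*1000,1), np.linalg.svd(z.jac)[1])
json.dump([(list(map(float,a)),list(map(float,b)),list(map(float,c))) for a,b,c in D],open('D.json','w'))
```

```text
[ 0.851  0.438 -0.024  1.957 -0.319  0.593 -0.659] [-1.795  0.269  1.232 -0.753  1.076  0.852 -1.819]
0.0017885641894592806 [ 0.2991  0.5447  0.3525  0.2709 -0.0003 -0.0106] [43.1 19.   7.2 -2.4 -6.3 -5.1 21.8 27.4 -2.2] [3.33761035 2.4112697  0.72389899 0.53914422 0.45384789 0.15953502]
```

Run:
```python
from h import *
np.set_printoptions(suppress=True)
for w,t,y in(((.40,-.36,.28),0,-.1),((.45,-.2,.28),10,.0)): print(np.round(step(w,Rt(t,y)),3))
```

```text
[ 0.009 -0.027 -0.026 -0.07  -0.255  0.032]
[ 0.021 -0.193 -0.047 -0.17  -0.082  0.004]
```

Request:
send_rows(steps=[[0,0.009,-0.027,-0.026,-0.07,-0.255,0.032],[0,0.009,-0.027,-0.026,-0.07,-0.255,0.032],[0,0.009,-0.027,-0.026,-0.07,-0.255,0.032],[0,0.009,-0.027,-0.026,-0.07,-0.255,0.032],[0,0.009,-0.027,-0.026,-0.07,-0.255,0.032]])

```text
time_s: 3.35
eef_pos: [0.3969, -0.3617, 0.2796]
tool_rot: [-0.037, 0.707, -0.036, -0.705]
ft_force: [-0.5, -0.2, -0.4]
finger_gap: -0.0
```

```bash
cat > fit.py <<'E'
from kin import *
import json
np.set_printoptions(suppress=True)
print(np.round(s['joints'],3),np.round(s['dq'],3),s['eef_pos'])
D[:]=json.load(open('D.json'));D[:]=D[:2]+D[3:] if len(D)==3 else D
add(s);json.dump([(list(map(float,a)),list(map(float,b)),list(map(float,c))) for a,b,c in D],open('D.json','w'))
S=(-1,1,-1,1,-1,1,-1)
def f(p,e=(0,np.pi/2)):
    o=[]
    for q,x,w in D: o+=list(fk(q,[*p[:4],*e,*p[4:]],S)[0]-x)
    return np.r_[o,np.array(p[4:])*.001]
z=least_squares(f,[.3,.35,.35,.25,0,0]);print(z.cost,np.round(z.x,4),np.round(z.fun*1000,1), np.linalg.svd(z.jac)[1])
json.dump(list(z.x),open('p.json','w'))
E
python3 fit.py
```

```text
[ 0.563  0.513  0.146  1.782 -0.099  0.852 -0.918] [ 0.035 -0.004  0.005  0.005  0.002  0.002 -0.001] [ 0.3969215  -0.36165692  0.2795806 ]
0.0020501022978271404 [ 0.3047  0.6016  0.3476  0.3473 -0.0361 -0.0082] [37.  12.8  3.8  0.9 -1.7 -1.  25.8 43.3 -2.8 -0.  -0. ] [3.33801093 2.40060284 0.72931154 0.56970517 0.46940302 0.13413631]
```

Request:
send_rows(steps=[[0,0.0,-0.155,-0.07,-0.1,0.17,0.0],[0,0.0,-0.155,-0.07,-0.1,0.17,0.0],[0,0.0,-0.155,-0.07,-0.1,0.17,0.0],[0,0.0,-0.155,-0.07,-0.1,0.17,0.0],[0,0.0,-0.155,-0.07,-0.1,0.17,0.0],[0,0.0,-0.155,-0.07,-0.1,0.17,0.0]])

```text
time_s: 3.95
eef_pos: [0.4819, -0.2163, 0.2801]
tool_rot: [0.001, 0.765, -0.004, -0.643]
ft_force: [0.3, -1.2, 0.1]
finger_gap: -0.0
```

```bash
python3 fit.py;python3 - <<'E'
from h import *
np.set_printoptions(suppress=True)
for w,t,y in(((.44,.0,.25),20,.15),): print(np.round(step(w,Rt(t,y)),3))
E
```

```text
[ 0.318  0.433  0.075  1.953 -0.156  0.599 -1.069] [ 0.02   0.005  0.023 -0.004  0.003  0.003  0.001] [ 0.48189061 -0.21632316  0.28008442]
0.0019773232601490477 [ 0.3008  0.6085  0.3438  0.3587 -0.0432 -0.0136] [34.8 12.6  4.9  0.7 -4.4 -2.3 11.  49.1 -2.6 -0.  -0. ] [3.34064558 2.41069303 0.72039367 0.5384917  0.45399269 0.11661284]
[ 0.021 -0.216  0.047 -0.148  0.177 -0.048]
```

```bash
python3 - <<'E'
import json
D=json.load(open('D.json'))
D.append([[0.563,0.513,0.146,1.782,-0.099,0.852,-0.918],[0.3969215,-0.36165692,0.2795806],[-.037,.707,-.036,-.705]])
json.dump(D,open('D.json','w'))
E
cat > fit.py <<'E'
import sys,json
from kin import *
np.set_printoptions(suppress=True)
D=json.load(open('D.json'))
if len(sys.argv)>1:
    D.append([list(map(float,s[k])) for k in('joints','eef_pos','tool_rot')]);json.dump(D,open('D.json','w'))
    print(np.round(s['joints'],3),np.round(s['dq'],2),np.round(s['eef_pos'],4))
SG=np.array((-1,1,-1,1,-1,1,-1))
def fk2(q,p):
    q=np.asarray(q)*SG;p=np.asarray(p)
    r=R.identity();x=np.array([0,0,p[0]])
    off=[None,[p[1],p[2],0],[0,0,p[3]],[p[4],p[5],0],[0,0,p[6]],[p[7],p[8],0],[0,0,p[9]]]
    for i in range(7):
        r=r*R.from_euler('zyzyzyz'[i],q[i])
        # offset after joint i
        if i==0: x=x+r.apply([p[1],p[2],0])
        if i==2: x=x+r.apply([p[4],p[5],p[3]])
        if i==4: x=x+r.apply([p[7],p[8],p[6]])
        if i==3: x=x+r.apply([p[10],p[11],0])
        if i==5: x=x+r.apply([p[12],p[13],0])
        if i==6: x=x+r.apply([0,0,p[9]])
    return x,r*R.from_euler('z',np.pi/2)*R.from_matrix(np.array([[0,0,1],[0,1,0],[-1,0,0]]).T.astype(float))
P0=np.array([.3,0,0,.4,0,0,.4,0,0,.3,0,0,0,0])
wt=np.array([.01]+[.03,.03,.005]*3+[.03]*4)
def f(p):
    o=[]
    for q,x,w in D: o+=list(fk2(q,p)[0]-x)
    return np.r_[o,(p-P0)*wt]
if __name__=='__main__':
    z=least_squares(f,P0);print(np.round(z.x,4),np.round(z.fun[:3*len(D)]*1000,1))
    print([round(float(np.linalg.norm((fk2(q,z.x)[1].inv()*Rq(w)).as_rotvec())),4) for q,x,w in D])
    json.dump(list(z.x),open('p.json','w'))
E
python3 fit.py
```

```text
[ 0.343  -0.0012 -0.0184  0.5634  0.0049 -0.0112  0.3407 -0.0014 -0.0026
  0.3317 -0.0014 -0.0112  0.0017 -0.0026] [ 0.  -0.   0.1  0.  -0.   0.  -0.1 -0.1 -0.   0.   0.1 -0.1]
[0.0001, 0.0016, 0.0, 0.0005]
```

Request:
send_rows(steps=[[0,0.021,-0.216,0.047,-0.148,0.177,-0.048],[0,0.021,-0.216,0.047,-0.148,0.177,-0.048],[0,0.021,-0.216,0.047,-0.148,0.177,-0.048],[0,0.021,-0.216,0.047,-0.148,0.177,-0.048],[0,0.021,-0.216,0.047,-0.148,0.177,-0.048],[0,0.021,-0.216,0.047,-0.148,0.177,-0.048]])

```text
time_s: 4.55
eef_pos: [0.4395, 0.0027, 0.2491]
tool_rot: [0.044, 0.816, 0.064, -0.572]
ft_force: [-0.5, -0.2, -0.1]
finger_gap: -0.0001
```

```bash
python3 fit.py a
```

```text
[-0.097  0.337  0.004  2.392 -0.349  0.069 -1.164] [ 0.09  0.    0.02 -0.04  0.02  0.    0.04] [0.4395 0.0027 0.2491]
[ 0.3469  0.0003 -0.018   0.5623  0.0016 -0.0129  0.3436 -0.0003 -0.0012
  0.3327 -0.     -0.0129  0.0004 -0.0012] [ 0.  -0.   0.1 -0.  -0.  -0.  -0.1 -0.1 -0.   0.   0.  -0.   0.   0.1
  0. ]
[0.0001, 0.0016, 0.0, 0.0005, 0.0]
```

```bash
cat > ik.py <<'E'
from fit import *
p=np.array(json.load(open('p.json')))
LO=np.array([-3.01,-.46,-1.47,.13,-1,.04,-2.66]);HI=np.array([3.01,2.08,1.51,2.56,4.14,2.09,2.66])
def ik(pw,Rg,q0,wq=.002):
    def g(q):
        x,r=fk2(q,p);return np.r_[(x-pw)*5,(r.inv()*Rg).as_rotvec(),(q-q0)*wq]
    z=least_squares(g,np.clip(q0,LO+.005,HI-.005),bounds=(LO,HI));x,r=fk2(z.x,p)
    return z.x,np.linalg.norm(x-pw)*1000,np.rad2deg(np.linalg.norm((r.inv()*Rg).as_rotvec()))
def hook(th,t,u=.03,L=.148,a=.011):
    """TCP (box frame) for lid angle th(deg), tilt t(deg)"""
    T=np.deg2rad(t);th=np.deg2rad(th);hx,hz=.060,.0755
    ld=np.array([-np.cos(th),np.sin(th)]);d=np.array([np.sin(T),-np.cos(T)]);n=np.array([np.cos(T),np.sin(T)])
    lip=np.array([hx,hz])+L*ld
    F=lip+u*d if np.rad2deg(th)+t<90 else lip-u*ld
    c=F-a*n
    return np.array([c[0],0,c[1]])
E
python3 - <<'E'
from ik import *
q0=s['joints']
rng=np.random.default_rng(0)
for t in(15,20,22,25,30):
    for yaw in (YAW-.3,YAW,YAW+.3):
        h=hook(0,t,.03);pw=b2w(h)
        best=None
        for k in range(6):
            qs=q0 if k==0 else (q0+rng.normal(0,.4,7) if k<3 else np.array([0,.4,0,2.4,3.0,.4,2])+rng.normal(0,.3,7))
            q,e1,e2=ik(pw,Rt(t,yaw),qs,.0005)
            if best is None or e1+e2<best[1]+best[2]: best=(q,e1,e2)
            if k==0: print(t,round(yaw,2),'local',np.round(q,2),round(e1,1),round(e2,1))
        print('   best',np.round(best[0],2),round(best[1],1),round(best[2],1),h)
E
```

```text
15 -0.07 local [-0.4   0.85  0.15  2.2  -1.    0.04 -0.95] 12.0 9.4
   best [-0.26  0.87 -0.08  2.39  2.72  0.39  1.61] 0.0 0.0 [-0.09086061  0.          0.04367522]
15 0.23 local [-0.25  0.83  0.03  2.2  -1.    0.04 -0.58] 12.5 9.7
   best [-0.3   0.88  0.09  2.4   3.31  0.4   1.38] 0.0 0.0 [-0.09086061  0.          0.04367522]
15 0.53 local [-0.11  0.84 -0.1   2.19 -1.    0.04 -0.21] 11.1 8.7
   best [-0.12  0.87 -0.1   2.37  3.17  0.34  1.89] 0.0 0.0 [-0.09086061  0.          0.04367522]
20 -0.07 local [-0.45  0.85  0.2   2.19 -1.    0.04 -0.98] 17.1 13.4
   best [-0.22  0.91 -0.2   2.46  2.63  0.61  1.66] 0.0 0.0 [-0.08807601  0.          0.043547  ]
20 0.23 local [-0.24  0.83  0.01  2.19 -1.    0.04 -0.57] 17.8 14.0
   best [-0.2   0.91 -0.07  2.47  3.04  0.59  1.66] 0.0 0.0 [-0.08807601  0.          0.043547  ]
20 0.53 local [-0.03  0.84 -0.17  2.18 -1.    0.04 -0.17] 15.8 12.4
   best [ 0.09  0.92 -0.42  2.43  2.76  0.53  2.35] 0.0 0.0 [-0.08807601  0.          0.043547  ]
22 -0.07 local [-0.47  0.85  0.22  2.19 -1.    0.04 -1.  ] 19.1 15.0
   best [-0.31  0.93 -0.06  2.49  2.
[... 691 characters left out ...]
0.08529084  0.          0.04366197]
25 0.53 local [ 0.06  0.84 -0.25  2.17 -1.    0.04 -0.11] 20.4 16.0
   best [-0.04  0.95 -0.15  2.5   3.22  0.7   1.92] 0.0 0.0 [-0.08529084  0.          0.04366197]
30 -0.07 local [-0.59  0.86  0.32  2.18 -1.    0.04 -1.07] 26.9 21.3
   best [ 0.27  1.47 -1.47  2.56  1.96  1.8   2.37] 0.6 0.2 [-0.08252628  0.          0.04401924]
30 0.23 local [-0.19  0.81 -0.02  2.17 -1.    0.04 -0.54] 28.2 22.4
   best [ 0.39  1.34 -1.28  2.56  2.16  1.43  2.66] 2.7 1.1 [-0.08252628  0.          0.04401924]
30 0.53 local [ 0.17  0.86 -0.34  2.16 -1.    0.04 -0.03] 24.7 19.5
   best [ 0.16  1.03 -0.45  2.55  2.97  0.87  2.25] 0.0 0.0 [-0.08252628  0.          0.04401924]
```

The hook needs the wrist on its other branch (j5≈π), so I'll swing the tool round the forearm axis in Cartesian waypoints well above everything.

Run:
```python
from ik import *
q=np.array(s['joints']);q[1]-=.0
p0=s['eef_pos'];R0=Rq(s['tool_rot'])
for k,(a,b) in enumerate([(-.35,.3),(0,.35),(.35,.4),(.7,.4),(1.05,.4),(1.4,.4)]):
    qq=q.copy();qq[4]=a;qq[5]=b;qq[6]=-1.16
    x,r=fk2(qq,p);print('A',np.round(np.r_[R0.inv().apply(x-p0),(R0.inv()*r).as_rotvec()],3),np.round(x,3))
```

```text
A [-0.009 -0.03   0.07  -0.003 -0.212 -0.092] [0.367 0.022 0.234]
A [-0.014  0.002  0.093 -0.346 -0.284 -0.044] [ 0.349 -0.014  0.23 ]
A [-0.02   0.046  0.103 -0.687 -0.356  0.024] [ 0.344 -0.059  0.233]
A [-0.023  0.086  0.082 -1.028 -0.373  0.106] [ 0.369 -0.095  0.243]
A [-0.026  0.116  0.048 -1.37  -0.382  0.19 ] [ 0.404 -0.12   0.257]
A [-0.029  0.133  0.007 -1.711 -0.384  0.278] [ 0.444 -0.131  0.274]
```

Request:
send_rows(steps=[[0,-0.009,-0.03,0.07,-0.003,-0.212,-0.092],[0,-0.009,-0.03,0.07,-0.003,-0.212,-0.092],[0,-0.014,0.002,0.093,-0.346,-0.284,-0.044],[0,-0.014,0.002,0.093,-0.346,-0.284,-0.044],[0,-0.014,0.002,0.093,-0.346,-0.284,-0.044],[0,-0.02,0.046,0.103,-0.687,-0.356,0.024],[0,-0.02,0.046,0.103,-0.687,-0.356,0.024],[0,-0.02,0.046,0.103,-0.687,-0.356,0.024],[0,-0.023,0.086,0.082,-1.028,-0.373,0.106],[0,-0.023,0.086,0.082,-1.028,-0.373,0.106],[0,-0.023,0.086,0.082,-1.028,-0.373,0.106],[0,-0.026,0.116,0.048,-1.37,-0.382,0.19],[0,-0.026,0.116,0.048,-1.37,-0.382,0.19],[0,-0.026,0.116,0.048,-1.37,-0.382,0.19],[0,-0.029,0.133,0.007,-1.711,-0.384,0.278],[0,-0.029,0.133,0.007,-1.711,-0.384,0.278],[0,-0.029,0.133,0.007,-1.711,-0.384,0.278]])

```text
time_s: 6.25
eef_pos: [0.4445, -0.1364, 0.2747]
tool_rot: [0.717, 0.396, 0.359, -0.447]
ft_force: [-0.7, -0.3, 0.0]
finger_gap: -0.0002
```

```bash
python3 fit.py a
python3 - <<'E'
from ik import *
q=np.array(s['joints']);p0=s['eef_pos'];R0=Rq(s['tool_rot'])
for k,(a,b) in enumerate([(1.75,.4),(2.1,.4),(2.45,.4),(2.8,.4)]):
    qq=q.copy();qq[4]=a;qq[5]=b;qq[6]=-1.2-.07*k
    x,r=fk2(qq,p);print('A',np.round(np.r_[R0.inv().apply(x-p0),(R0.inv()*r).as_rotvec()],3),np.round(x,3))
E
```

```text
[-0.577  0.425  0.736  2.404  1.217  0.067 -0.903] [-0.92  0.32  1.46  0.29  1.63 -0.89 -0.91] [ 0.4445 -0.1364  0.2747]
[ 0.3472  0.0001 -0.0187  0.5636 -0.0001 -0.0135  0.3449 -0.0003 -0.0002
  0.3339  0.0003 -0.0135  0.0002 -0.0002] [-0.   0.   0.   0.  -0.   0.  -0.  -0.   0.   0.1  0.  -0.  -0.  -0.1
 -0.   0.   0.   0. ]
[0.0001, 0.0016, 0.0, 0.0005, 0.0, 0.0]
A [-0.02  -0.004  0.112 -0.227 -0.341 -0.053] [ 0.452 -0.23   0.339]
A [-0.022  0.041  0.11  -0.5   -0.363  0.036] [ 0.493 -0.215  0.351]
A [-0.024  0.082  0.093 -0.774 -0.371  0.127] [ 0.528 -0.187  0.356]
A [-0.027  0.116  0.062 -1.048 -0.365  0.219] [ 0.552 -0.149  0.354]
```

Request:
send_rows(steps=[[0,-0.02,-0.004,0.112,-0.227,-0.341,-0.053],[0,-0.02,-0.004,0.112,-0.227,-0.341,-0.053],[0,-0.02,-0.004,0.112,-0.227,-0.341,-0.053],[0,-0.022,0.041,0.11,-0.5,-0.363,0.036],[0,-0.022,0.041,0.11,-0.5,-0.363,0.036],[0,-0.024,0.082,0.093,-0.774,-0.371,0.127],[0,-0.024,0.082,0.093,-0.774,-0.371,0.127],[0,-0.027,0.116,0.062,-1.048,-0.365,0.219],[0,-0.027,0.116,0.062,-1.048,-0.365,0.219],[0,-0.027,0.116,0.062,-1.048,-0.365,0.219]])

```text
time_s: 7.25
eef_pos: [0.5515, -0.1495, 0.3533]
tool_rot: [0.91, -0.062, 0.361, -0.194]
ft_force: [-0.3, -1.5, -0.3]
finger_gap: -0.0002
```

```bash
python3 fit.py a
python3 - <<'E'
from ik import *
p0=s['eef_pos'];R0=Rq(s['tool_rot']);X=R.from_euler('x',np.pi)
print(np.round(R0.as_matrix(),2))
for b,t in(((-.15,0,.22),15),((-.15,0,.15),20),(hook(0,20),20)):
    q,e1,e2=ik(b2w(b),Rt(t)*X,s['joints']);print(np.round(q,2),e1,e2,np.round(step(b2w(b),Rt(t)*X),3))
E
```

```text
[-0.443  0.378  0.513  2.399  2.519  0.445 -1.134] [-0.05  0.02  0.05 -0.01 -0.14 -0.01 -0.02] [ 0.5515 -0.1495  0.3533]
[ 0.3471  0.     -0.0188  0.5635 -0.0003 -0.0134  0.3449 -0.     -0.0002
  0.3338  0.     -0.0134 -0.     -0.0002] [-0.   0.   0.   0.  -0.   0.  -0.  -0.   0.   0.1  0.  -0.  -0.  -0.1
 -0.  -0.   0.  -0.   0.   0.   0. ]
[0.0001, 0.0016, 0.0, 0.0005, 0.0, 0.0, 0.0]
[[ 0.66  0.31  0.68]
 [-0.4   0.92 -0.03]
 [-0.63 -0.25  0.73]]
[ 0.12  0.42 -0.55  2.39  1.16  0.28  0.33] 0.007097013771809958 0.00433840936754202 [-0.09   0.183 -0.197 -0.337  0.508  0.508]
[ 0.37  0.8  -1.13  2.56  1.85  0.83 -0.47] 0.08420865132483402 0.039985922744685855 [-0.046  0.201 -0.248 -0.313  0.423  0.52 ]
[-0.16  0.91 -0.16  2.46  2.91  0.59 -1.37] 0.0004827889366884769 0.00040695534857589734 [ 0.056  0.259 -0.285 -0.313  0.423  0.52 ]
```

Run:
```python
from ik import *
X=R.from_euler('x',np.pi);g=s['joints']
for b,t in(((-.05,0,.25),25),((-.115,0,.20),22),((-.118,0,.12),20),((-.118,0,.044),20),(hook(0,20),20)):
    q,e1,e2=ik(b2w(b),Rt(t)*X,g,.02);g=q;print(np.round(q,2),round(e1,1),round(e2,1),np.round(step(b2w(b),Rt(t)*X),3))
```

```text
[-0.24  0.41 -0.03  2.3   2.32  0.04 -0.78] 1.4 1.0 [-0.054  0.227 -0.109 -0.29   0.339  0.532]
[-0.08  0.48 -0.27  2.46  2.41  0.22 -0.89] 0.1 0.0 [-0.058  0.206 -0.188 -0.304  0.389  0.525]
[-0.02  0.71 -0.4   2.51  2.52  0.49 -1.01] 0.0 0.0 [-0.009  0.225 -0.249 -0.313  0.423  0.52 ]
[-0.    0.95 -0.45  2.55  2.61  0.75 -1.08] 0.0 0.0 [ 0.039  0.244 -0.305 -0.313  0.423  0.52 ]
[-0.01  0.93 -0.41  2.46  2.59  0.64 -1.03] 0.0 0.0 [ 0.056  0.259 -0.285 -0.313  0.423  0.52 ]
```

Request:
send_rows(steps=[[0,-0.058,0.206,-0.188,-0.304,0.389,0.525],[0,-0.058,0.206,-0.188,-0.304,0.389,0.525],[0,-0.058,0.206,-0.188,-0.304,0.389,0.525],[0,-0.058,0.206,-0.188,-0.304,0.389,0.525],[0,-0.058,0.206,-0.188,-0.304,0.389,0.525],[0,-0.058,0.206,-0.188,-0.304,0.389,0.525],[0,-0.058,0.206,-0.188,-0.304,0.389,0.525],[0,-0.058,0.206,-0.188,-0.304,0.389,0.525],[0,-0.058,0.206,-0.188,-0.304,0.389,0.525]])

```text
time_s: 8.15
eef_pos: [0.45, 0.0701, 0.2003]
tool_rot: [0.824, -0.064, 0.555, 0.095]
ft_force: [-0.2, 0.6, 1.0]
finger_gap: -0.0002
```

Run:
```python
from ik import *
print(np.round(s['joints'],2),np.round(s['dq'],2),w2b(s['eef_pos']))
X=R.from_euler('x',np.pi);g=s['joints']
for b,t in(((-.112,0,.12),20),((-.112,0,.044),20),(hook(0,20),20)):
    q,e1,e2=ik(b2w(b),Rt(t)*X,g,.02);g=q;print(np.round(q,2),round(e1,1),round(e2,1),np.round(step(b2w(b),Rt(t)*X),3))
```

```text
[-0.2   0.48 -0.1   2.46  2.8   0.19 -1.27] [-0.   -0.01 -0.   -0.    0.01  0.   -0.  ] [-0.11303817  0.00152988  0.20025475]
[-0.16  0.7  -0.17  2.5   2.84  0.42 -1.31] 0.0 0.0 [ 0.075 -0.001 -0.029  0.003  0.036  0.   ]
[-0.14  0.93 -0.21  2.53  2.87  0.68 -1.34] 0.0 0.0 [ 0.145 -0.001 -0.058  0.003  0.036  0.   ]
[-0.14  0.91 -0.19  2.46  2.87  0.59 -1.32] 0.0 0.0 [ 0.155 -0.001 -0.036  0.003  0.036  0.   ]
```

Good branch now. I'll descend in front of the lip, then take a picture before hooking.

Request:
send_rows(steps=[[0,0.038,-0.001,-0.015,0.003,0.036,0],[0,0.075,-0.001,-0.029,0.003,0.036,0],[0,0.11,-0.001,-0.044,0.003,0.036,0],[0,0.145,-0.001,-0.058,0.003,0.036,0],[0,0.145,-0.001,-0.058,0.003,0.036,0],[0,0.145,-0.001,-0.058,0.003,0.036,0]])

```text
time_s: 8.75
eef_pos: [0.45, 0.07, 0.0439]
tool_rot: [0.813, -0.066, 0.571, 0.094]
ft_force: [-0.4, 0.1, 1.5]
finger_gap: 0.0002
```

Run:
```python
from h import *
s=state();print(np.round(s['joints'],2),w2b(s['eef_pos']),s['ft_force'])
f=shot('side','side2');im=f['pixels'][150:330,200:420,::-1];cv2.imwrite('pics/side2c.png',cv2.resize(im,None,fx=3.5,fy=3.5,interpolation=cv2.INTER_CUBIC))
```

```text
[-0.13  0.93 -0.22  2.54  2.85  0.68 -1.32] [-0.11304196  0.00143607  0.0438551 ] [-0.36543421  0.12319127  1.45548273]
```

View pics/side2c.png

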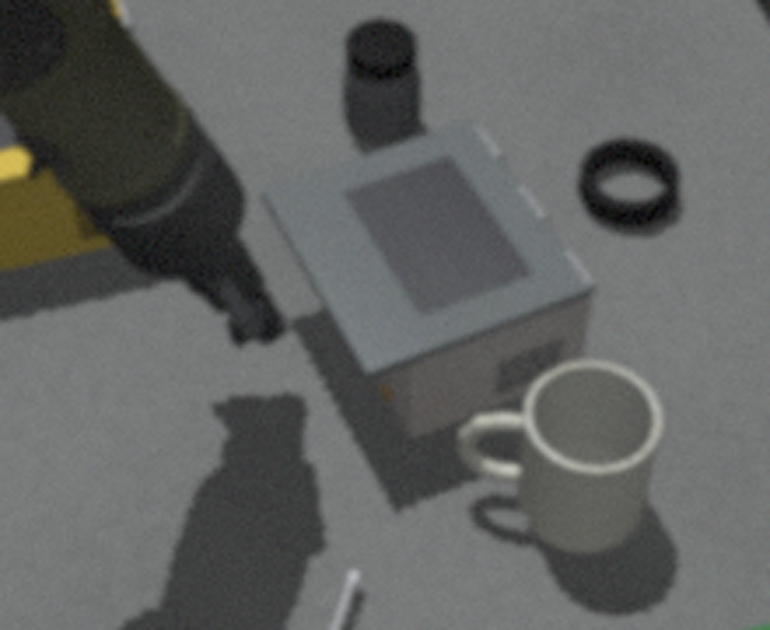

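Picture: the fingertip stands just in front of the lid's lip (crop (262,325)), the lid is still shut, and the mug and screwdriver are clear. Next is the lift arc.

Run:
```python
from ik import *
X=R.from_euler('x',np.pi);g=s['joints']
for th in range(0,106,7):
    t=20+max(0,(th-14))*.3
    b=hook(th,t,.028)
    q,e1,e2=ik(b2w(b),Rt(t)*X,g,.02);g=q;print(th,round(t),np.round(b,3),np.round(q,2),round(e1,1),round(e2,1),np.round(step(b2w(b),Rt(t)*X),3))
```

```text
0 20 [-0.089  0.     0.045] [-0.13  0.9  -0.2   2.46  2.85  0.59 -1.3 ] 0.0 0.0 [ 0.008 -0.002  0.022  0.003  0.002 -0.001]
7 20 [-0.088  0.     0.063] [-0.14  0.85 -0.2   2.46  2.84  0.53 -1.3 ] 0.0 0.0 [-0.008 -0.002  0.029  0.003  0.002 -0.001]
14 20 [-0.084  0.     0.081] [-0.15  0.8  -0.18  2.44  2.83  0.47 -1.29] 0.0 0.0 [-0.024 -0.002  0.038  0.003  0.002 -0.001]
21 22 [-0.078  0.     0.098] [-0.14  0.77 -0.19  2.45  2.83  0.48 -1.29] 0.0 0.0 [-0.038 -0.002  0.05   0.003 -0.035 -0.001]
28 24 [-0.069  0.     0.115] [-0.14  0.74 -0.19  2.45  2.83  0.48 -1.29] 0.0 0.0 [-0.05  -0.002  0.064  0.003 -0.072 -0.001]
35 26 [-0.059  0.     0.13 ] [-0.14  0.71 -0.2   2.45  2.84  0.49 -1.29] 0.0 0.0 [-0.061 -0.002  0.079  0.003 -0.108 -0.001]
42 28 [-0.046  0.     0.145] [-0.13  0.68 -0.2   2.44  2.84  0.49 -1.3 ] 0.0 0.0 [-0.071 -0.002  0.096  0.003 -0.145 -0.001]
49 30 [-0.032  0.     0.157] [-0.13  0.67 -0.2   2.42  2.84  0.49 -1.3 ] 0.0 0.0 [-0.078 -0.002  0.113  0.003 -0.182 -0.001]
56 33 [-0.017  0.     0.169] [-0.13  0.66 -0.21  2.4   2.85  0.5  -1.3 ] 0.0 0.0 [-0.083 -0.002  0.132
[... 180 characters left out ...]
  0.66 -0.22  2.38  2.86  0.56 -1.3 ] 0.0 0.0 [-0.086 -0.002  0.162  0.003 -0.292 -0.001]
77 39 [0.024 0.    0.186] [-0.11  0.67 -0.23  2.37  2.87  0.59 -1.31] 0.0 0.0 [-0.085 -0.002  0.176  0.003 -0.328 -0.001]
84 41 [0.039 0.    0.188] [-0.11  0.69 -0.23  2.36  2.88  0.63 -1.31] 0.0 0.0 [-0.082 -0.002  0.191  0.003 -0.365 -0.001]
91 43 [0.054 0.    0.188] [-0.1   0.71 -0.24  2.35  2.89  0.68 -1.31] 0.0 0.0 [-0.077 -0.002  0.205  0.003 -0.402 -0.001]
98 45 [0.069 0.    0.187] [-0.1   0.74 -0.25  2.34  2.91  0.73 -1.32] 0.0 0.0 [-0.07  -0.002  0.219  0.003 -0.438 -0.001]
105 47 [0.084 0.    0.183] [-0.1   0.77 -0.25  2.33  2.92  0.78 -1.32] 0.0 0.0 [-0.062 -0.002  0.231  0.003 -0.475 -0.001]
```

Request:
send_rows(steps=[[0,0.004,-0.001,0.011,0,0,0],[0,0.008,-0.002,0.022,0.003,0.002,0],[0,0.008,-0.002,0.022,0.003,0.002,0],[0,0,-0.002,0.025,0.003,0.002,0],[0,-0.008,-0.002,0.029,0.003,0.002,0],[0,-0.016,-0.002,0.033,0.003,0.002,0],[0,-0.024,-0.002,0.038,0.003,0.002,0],[0,-0.031,-0.002,0.044,0.003,-0.017,0],[0,-0.038,-0.002,0.05,0.003,-0.035,0],[0,-0.044,-0.002,0.057,0.003,-0.053,0],[0,-0.05,-0.002,0.064,0.003,-0.072,0]])

```text
time_s: 9.9
eef_pos: [0.4911, 0.0785, 0.113]
tool_rot: [0.833, -0.061, 0.541, 0.096]
ft_force: [-4.0, -1.6, 1.6]
finger_gap: 0.0004
```

Run:
```python
from h import *
s=state();print(np.round(s['joints'],2),w2b(s['eef_pos']),s['ft_force'])
f=shot('side','side3');im=f['pixels'][150:330,200:420,::-1];cv2.imwrite('pics/side3c.png',cv2.resize(im,None,fx=3.5,fy=3.5,interpolation=cv2.INTER_CUBIC))
```

```text
[-0.14  0.74 -0.2   2.46  2.83  0.49 -1.29] [-0.07108874  0.00048794  0.1129894 ] [-4.02918936 -1.56419953  1.64786651]
```

View pics/side3c.png

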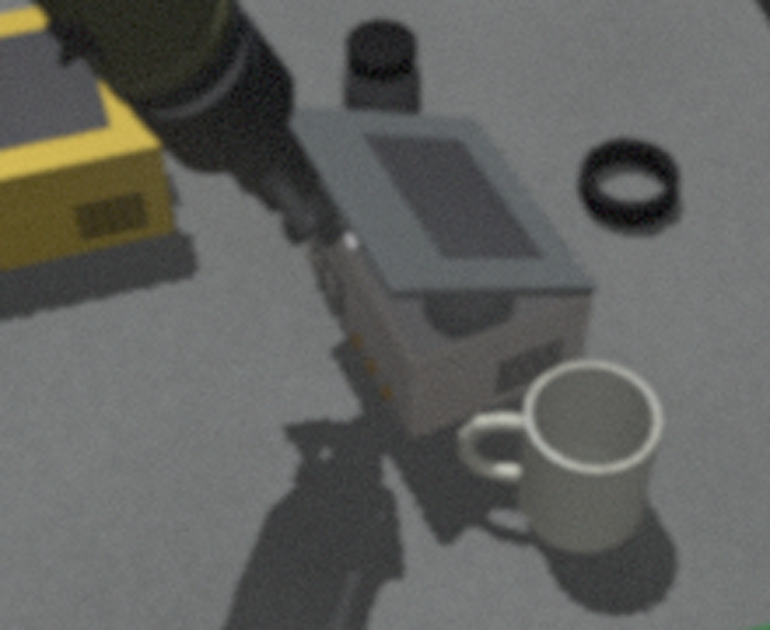

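The lid is up about 25–28°, with its lip resting on the finger at crop (345,240), and the wrist force is a gentle 4 N. I'll carry on along the arc.

Run:
```python
from ik import *
X=R.from_euler('x',np.pi)
pc=b2w(hook(28,24.2,.028));Rc=Rt(24.2)*X
for th in [33,38,43,48,53,58,63,68,73,78,83,88,92,96,100,104]:
    t=20+max(0,(th-14))*.3
    print(th,np.round(step(b2w(hook(th,t,.028)),Rt(t)*X,pc,Rc),3))
```

```text
33 [-0.007 -0.     0.011  0.    -0.026 -0.   ]
38 [-0.013 -0.     0.023  0.    -0.052  0.   ]
43 [-0.019 -0.     0.036  0.    -0.079  0.   ]
48 [-0.023 -0.     0.048 -0.    -0.105 -0.   ]
53 [-0.026 -0.     0.062 -0.    -0.131  0.   ]
58 [-0.028 -0.     0.075  0.    -0.157  0.   ]
63 [-0.029 -0.     0.085 -0.    -0.183  0.   ]
68 [-0.029 -0.     0.096  0.    -0.209  0.   ]
73 [-0.028 -0.     0.106 -0.    -0.236  0.   ]
78 [-0.025 -0.     0.116  0.    -0.262 -0.   ]
83 [-0.023 -0.     0.127  0.    -0.288 -0.   ]
88 [-0.019 -0.     0.137  0.    -0.314 -0.   ]
92 [-0.015 -0.     0.144  0.    -0.335 -0.   ]
96 [-0.011 -0.     0.152 -0.    -0.356 -0.   ]
100 [-0.006 -0.     0.159 -0.    -0.377  0.   ]
104 [-0.001 -0.     0.166  0.    -0.398 -0.   ]
```

Request:
send_rows(steps=[[0,-0.007,0,0.011,0,-0.026,0],[0,-0.013,0,0.023,0,-0.052,0],[0,-0.019,0,0.036,0,-0.079,0],[0,-0.023,0,0.048,0,-0.105,0],[0,-0.026,0,0.062,0,-0.131,0],[0,-0.028,0,0.075,0,-0.157,0],[0,-0.029,0,0.085,0,-0.183,0],[0,-0.029,0,0.096,0,-0.209,0],[0,-0.028,0,0.106,0,-0.236,0],[0,-0.025,0,0.116,0,-0.262,0],[0,-0.023,0,0.127,0,-0.288,0],[0,-0.019,0,0.137,0,-0.314,0],[0,-0.015,0,0.144,0,-0.335,0],[0,-0.011,0,0.152,0,-0.356,0],[0,-0.006,0,0.159,0,-0.377,0],[0,-0.001,0,0.166,0,-0.398,0],[0,-0.001,0,0.166,0,-0.398,0],[0,-0.001,0,0.166,0,-0.398,0]])

```text
time_s: 11.75
eef_pos: [0.6396, 0.113, 0.1808]
tool_rot: [0.924, -0.041, 0.365, 0.106]
ft_force: [-0.1, 0.1, -0.2]
finger_gap: -0.0001
```

Run:
```python
from h import *
s=state();print(np.round(s['joints'],2),w2b(s['eef_pos']),s['ft_force'])
f=shot('side','side4');im=f['pixels'][100:330,180:460,::-1];cv2.imwrite('pics/side4c.png',cv2.resize(im,None,fx=2.6,fy=2.6,interpolation=cv2.INTER_CUBIC))
```

```text
[-0.1   0.77 -0.26  2.33  2.92  0.78 -1.32] [0.08137664 0.00073745 0.18084341] [-0.07793624  0.08515994 -0.22853781]
```

View pics/side4c.png

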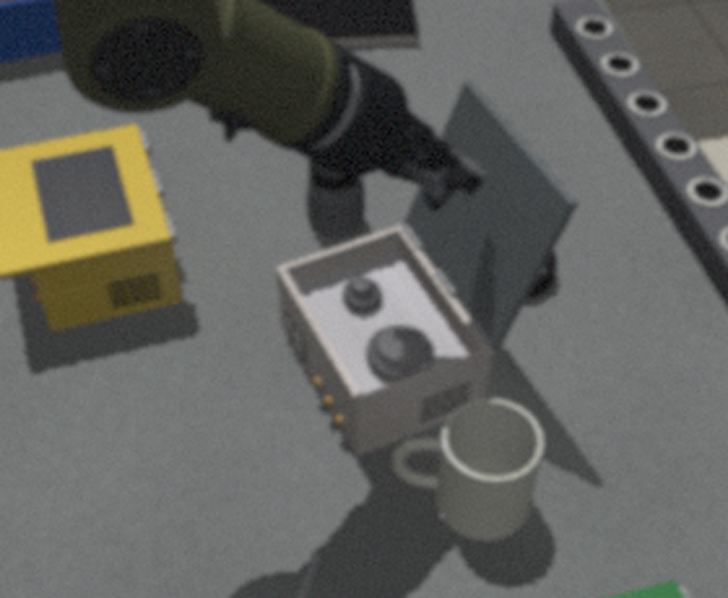

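The lid leans back open with no force on the tool. Inside, the large button is at crop (400,350), full image (334,235), towards the mug; the small one is at crop (363,293). I'll measure them now.

Run:
```python
from h import *
f=load('side4');W=cloud(f);B=w2b(W.reshape(-1,3)).reshape(W.shape)
m=(B[...,2]>.064)&(B[...,2]<.0735)&(np.abs(B[...,0])<.05)&(np.abs(B[...,1])<.07)
k,l,st,c=cv2.connectedComponentsWithStats(cv2.morphologyEx(m.astype(np.uint8),cv2.MORPH_OPEN,np.ones((2,2))))
for i in range(1,k):
    if st[i,4]>12:
        Q=B[l==i];print(st[i],np.round(np.median(Q,0),4),np.round(Q.min(0),3),np.round(Q.max(0),3))
m=(B[...,2]>.05)&(B[...,2]<.062)&(np.abs(B[...,0])<.05)&(np.abs(B[...,1])<.07)
Q=B[m&(B[...,1]<0)];print('collar',np.round(Q.min(0),3),np.round(Q.max(0),3))
# rim & lid check
Q=B[(np.abs(B[...,2]-.073)<.006)&(np.abs(B[...,0])<.08)&(np.abs(B[...,1])<.09)];print(np.round(np.percentile(Q,[1,99],axis=0),3))
Q=B[(B[...,2]>.12)&(B[...,2]<.24)&(B[...,0]>.05)&(np.abs(B[...,1])<.08)&(B[...,0]<.2)]
r=np.linalg.lstsq(np.c_[Q[:,2]-.0755,np.ones(len(Q))],Q[:,0]-.06,rcond=None)[0];print('lid lean',r, 'angle',np.pi/2+np.arctan(r[0]))
```

```text
[316 208   7   6  37] [nan nan nan] [nan nan nan] [nan nan nan]
[325 226  19  15 228] [-0.0011 -0.0419  0.0684] [-0.02  -0.058  0.055] [ 0.023 -0.02   0.072]
collar [-0.045 -0.064  0.05 ] [ 0.049 -0.002  0.062]
[[-0.061 -0.082  0.067]
 [ 0.062  0.079  0.079]]
lid lean [0.30481602 0.0047568 ] angle 1.8666656151891348
```

Run:
```python
from ik import *
X=R.from_euler('x',np.pi)
for t in(0,10,15,20):
    g=np.array(s['joints'])
    for b in((.03,-.01,.2),(0,-.037,.12),(0,-.037,.063)):
        q,e1,e2=ik(b2w(b),Rt(t)*X,g,.02);g=q;print(t,np.round(q,2),round(e1,1),round(e2,1),np.round(step(b2w(b),Rt(t)*X),3))
```

```text
0 [ 0.4   1.06 -1.4   1.65  1.07  1.38  0.64] 0.1 0.1 [-0.05  -0.011 -0.021  0.001  0.818 -0.003]
0 [ 0.46  1.15 -1.35  1.8   1.19  1.28  0.56] 0.0 0.0 [-0.018 -0.038 -0.1    0.001  0.818 -0.003]
0 [ 0.44  1.23 -1.29  1.82  1.29  1.23  0.51] 0.0 0.0 [ 0.021 -0.038 -0.142  0.001  0.818 -0.003]
10 [ 0.43  0.95 -1.3   1.83  1.17  1.11  0.52] 0.2 0.1 [-0.05  -0.011 -0.021  0.     0.644 -0.003]
10 [ 0.47  1.05 -1.24  1.97  1.35  1.02  0.39] 0.0 0.0 [-0.018 -0.038 -0.1    0.     0.644 -0.003]
10 [ 0.45  1.14 -1.18  2.    1.49  1.    0.31] 0.0 0.0 [ 0.021 -0.038 -0.142  0.     0.644 -0.003]
15 [ 0.42  0.88 -1.2   1.92  1.23  0.94  0.44] 0.2 0.2 [-0.05  -0.011 -0.021  0.     0.556 -0.003]
15 [ 0.45  0.99 -1.14  2.06  1.47  0.88  0.26] 0.0 0.0 [-0.018 -0.038 -0.1    0.     0.556 -0.003]
15 [ 0.43  1.09 -1.1   2.08  1.64  0.89  0.15] 0.0 0.0 [ 0.021 -0.038 -0.142  0.     0.556 -0.003]
20 [ 0.36  0.78 -1.01  2.01  1.32  0.71  0.33] 0.3 0.2 [-0.05  -0.011 -0.021  0.     0.469 -0.003]
20 [ 0.41  0.92 -1.01  2.14  1.67  0.73  0.06] 0.1 0.0 [-0.018 -0.038 -0.1    0.     0.469 -0.003]
20 [ 0.4   1.05 -1.    2.17  1.85  0.8  -0.07] 0.0 0.0 [ 0.021 -0.038 -0.142  0.     0.469 -0.003]
```

Run:
```python
from ik import *
X=R.from_euler('x',np.pi)
for t in(25,30,35):
    g=np.array(s['joints']);T=np.deg2rad(t)
    for b in((.03,-.01,.2),(0,-.037,.13),(0,-.037,.076),(0,-.037,.063)):
        b=np.array(b)+[.011*np.cos(T),0,.011*np.sin(T)]
        q,e1,e2=ik(b2w(b),Rt(t)*X,g,.02);g=q;print(t,np.round(q,2),round(e1,1),round(e2,1),np.round(b,3),np.round(step(b2w(b),Rt(t)*X),3))
```

```text
25 [-0.21  0.59 -0.03  2.12  2.55  0.04 -0.98] 1.9 1.6 [ 0.04  -0.01   0.205] [-0.046 -0.011 -0.011 -0.     0.382 -0.003]
25 [-0.04  0.71 -0.21  2.21  2.65  0.24 -1.01] 0.0 0.0 [ 0.01  -0.037  0.135] [-0.02  -0.038 -0.083 -0.     0.382 -0.003]
25 [-0.    0.84 -0.27  2.23  2.7   0.38 -1.03] 0.0 0.0 [ 0.01  -0.037  0.081] [ 0.016 -0.038 -0.122 -0.     0.382 -0.003]
25 [ 0.    0.87 -0.28  2.24  2.71  0.42 -1.04] 0.0 0.0 [ 0.01  -0.037  0.068] [ 0.025 -0.038 -0.132 -0.     0.382 -0.003]
30 [-0.18  0.59 -0.07  2.17  2.86  0.15 -1.29] 0.1 0.0 [ 0.04  -0.01   0.206] [-0.047 -0.011 -0.011 -0.     0.294 -0.003]
30 [-0.06  0.73 -0.16  2.3   2.96  0.41 -1.31] 0.0 0.0 [ 0.01  -0.037  0.136] [-0.021 -0.038 -0.082 -0.     0.294 -0.003]
30 [-0.05  0.86 -0.18  2.31  2.97  0.55 -1.31] 0.0 0.0 [ 0.01  -0.037  0.082] [ 0.016 -0.038 -0.122 -0.     0.294 -0.003]
30 [-0.05  0.89 -0.18  2.32  2.98  0.59 -1.31] 0.0 0.0 [ 0.01  -0.037  0.068] [ 0.024 -0.038 -0.131 -0.     0.294 -0.003]
35 [-0.13  0.6  -0.16  2.25  2.86  0.34 -1.28] 0.0 0.0 [ 0.039 -0.01   0.206] [-0.048 -0.011 -0.011 -0.     0.207 -0.003]
35 [-0.02  0.76 -0.22  2.37  2.96  0.6  -1.3 ] 0.0 0.0 [ 0.009 -0.037  0.136] [-0.022 -0.038 -0.082 -0.     0.207 -0.003]
35 [-0.02  0.9  -0.23  2.39  2.98  0.75 -1.3 ] 0.0 0.0 [ 0.009 -0.037  0.082] [ 0.015 -0.038 -0.121 -0.     0.207 -0.003]
35 [-0.02  0.93 -0.23  2.39  2.99  0.79 -1.3 ] 0.0 0.0 [ 0.009 -0.037  0.069] [ 0.024 -0.038 -0.131 -0.     0.207 -0.003]
```

Request:
send_rows(steps=[[0,-0.024,-0.005,-0.006,0,0.1,0],[0,-0.048,-0.011,-0.011,0,0.207,-0.003],[0,-0.048,-0.011,-0.011,0,0.207,-0.003],[0,-0.02,-0.038,-0.083,0,0.3,-0.003],[0,-0.02,-0.038,-0.083,0,0.382,-0.003],[0,-0.02,-0.038,-0.083,0,0.382,-0.003],[0,-0.002,-0.038,-0.102,0,0.382,-0.003],[0,0.016,-0.038,-0.122,0,0.382,-0.003],[0,0.016,-0.038,-0.122,0,0.382,-0.003],[0,0.016,-0.038,-0.122,0,0.382,-0.003]])

```text
time_s: 12.8
eef_pos: [0.5784, 0.0607, 0.0816]
tool_rot: [0.838, -0.061, 0.533, 0.096]
ft_force: [0.2, 0.1, -0.1]
finger_gap: -0.0002
```

Run:
```python
from ik import *
print(np.round(s['joints'],2),w2b(s['eef_pos']),s['ft_force'])
for n in ('side','wrist'): shot(n,n+'5')
im=cv2.imread('pics/side5.png')[100:330,180:460];cv2.imwrite('pics/side5c.png',cv2.resize(im,None,fx=2.6,fy=2.6,interpolation=cv2.INTER_CUBIC))
X=R.from_euler('x',np.pi);R0=Rq(s['tool_rot'])
print('unit -z in tool',np.round(R0.inv().apply([0,0,-1]),3))
```

```text
[-0.06  0.83 -0.17  2.24  2.89  0.37 -1.23] [ 0.00999019 -0.03649575  0.08164412] [ 0.21816916  0.13826925 -0.07495203]
unit -z in tool [ 0.906 -0.    -0.424]
```

View pics/side5c.png

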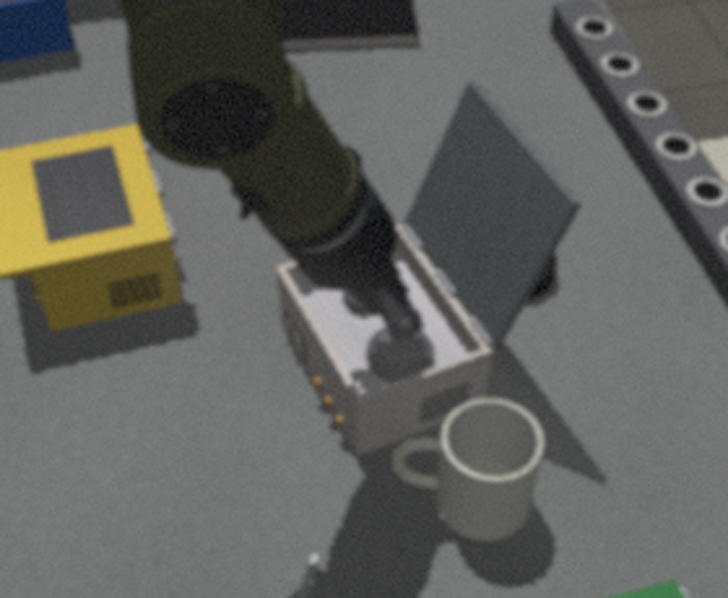

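View pics/wrist5.png

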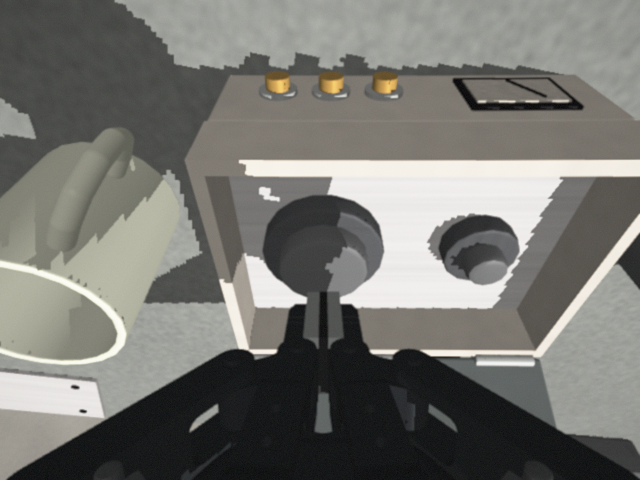

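Run:
```python
from h import *
f=load('wrist5');W=cloud(f);B=w2b(W)
for nm,(u0,v0,u1,v1) in dict(big=(262,195,385,300),small=(435,210,520,285)).items():
    Q=B[v0:v1,u0:u1].reshape(-1,3)
    Q=Q[np.abs(Q[:,2]-.07)<.004];Q=Q[(np.abs(Q[:,0])<.05)&(np.abs(Q[:,1])<.07)];print(nm,len(Q),np.round(Q.min(0),3),np.round(Q.max(0),3))
for v,u in((290,312),(290,336),(250,340),(265,490)):print((u,v),np.round(B[v,u],4))
```

```text
big 4398 [-0.02  -0.055  0.066] [ 0.018 -0.016  0.072]
small 1105 [-0.009  0.027  0.066] [0.008 0.045 0.072]
(312, 290) [ 0.0115 -0.0405  0.0708]
(336, 290) [ 0.0123 -0.0295  0.0702]
(340, 250) [-0.0144 -0.0285  0.071 ]
(490, 265) [-0.005   0.0355  0.0705]
```

The wrist picture shows the shut tips at (323,292), over the large button's back half. The button's centre measures (0,-0.036,0.070) in the box frame; the small one, at (485,262), is well clear. I'll press down in steps.

Request:
send_rows(steps=[[0,0.0027,0,-0.0013,0,0,0],[0,0.0054,0,-0.0025,0,0,0],[0,0.0082,0,-0.0038,0,0,0],[0,0.0109,0,-0.0051,0,0,0],[0,0.0109,0,-0.0051,0,0,0]])

```text
time_s: 13.4
eef_pos: [0.5789, 0.06, 0.0691]
tool_rot: [0.838, -0.061, 0.533, 0.095]
ft_force: [-0.3, 0.5, 4.1]
finger_gap: 0.0
```

```bash
python3 -c "
from h import *
s=state();print(w2b(s['eef_pos']),s['ft_force'])"
```

```text
[ 0.01028537 -0.03722308  0.0691193 ] [-0.25649646  0.52696297  4.06613563]
```

Request:
send_rows(steps=[[0,0.0014,0,-0.0006,0,0,0],[0,0.0027,0,-0.0013,0,0,0],[0,0.0027,0,-0.0013,0,0,0],[0,0.0027,0,-0.0013,0,0,0]])

```text
time_s: 13.8
eef_pos: [0.579, 0.0601, 0.067]
tool_rot: [0.839, -0.061, 0.533, 0.095]
ft_force: [-2.9, 0.1, 10.6]
finger_gap: -0.0002
```

```bash
python3 -c "
from h import *
s=state();print(w2b(s['eef_pos']),s['ft_force'])"
```

```text
[ 0.01036472 -0.03722284  0.06704164] [-2.94980129  0.13385618 10.62671729]
```

The force jumped from 4 to 10.6 N within 2 mm, well above the 5 N hold force, so the button is on its stop. I'll press 1 mm more to be sure, then rise straight up.

Request:
send_rows(steps=[[0,0.0009,0,-0.0004,0,0,0],[0,0.0009,0,-0.0004,0,0,0],[0,0.0009,0,-0.0004,0,0,0]])

```text
time_s: 14.1
eef_pos: [0.579, 0.0601, 0.0668]
tool_rot: [0.839, -0.061, 0.532, 0.095]
ft_force: [-3.9, -0.1, 16.3]
finger_gap: -0.0002
```

Request:
send_rows(steps=[[0,-0.005,0,0.002,0,0,0],[0,-0.014,0,0.006,0,0,0],[0,-0.027,0,0.013,0,0,0],[0,-0.05,0,0.023,0,0,0],[0,-0.085,0,0.02,0,0,0],[0,-0.12,0,0.01,0,0,0],[0,-0.15,0,0,0,0,0],[0,-0.15,0,0,0,0,0],[0,-0.15,0,0,0,0,0]])

```text
time_s: 15.0
eef_pos: [0.5166, 0.0457, 0.2014]
tool_rot: [0.838, -0.061, 0.534, 0.095]
ft_force: [0.7, 0.3, -0.1]
finger_gap: -0.0001
```

Run:
```python
from h import *
s=state();print(np.round(s['joints'],2),w2b(s['eef_pos']),s['ft_force'])
f=shot('side','side6');shot('wrist','wrist6');cv2.imwrite('pics/side6c.png',cv2.resize(f['pixels'][100:330,180:460,::-1],None,fx=2.6,fy=2.6))
W=cloud(f);B=w2b(W)
Q=B[(B[...,2]>.12)&(B[...,2]<.24)&(B[...,0]>.05)&(np.abs(B[...,1])<.08)&(B[...,0]<.2)]
r=np.linalg.lstsq(np.c_[Q[:,2]-.0755,np.ones(len(Q))],Q[:,0]-.06,rcond=None)[0];print('lid',np.pi/2+np.arctan(r[0]))
for c in ((0,-.0365),(0,.036)):
    m=(np.hypot(B[...,0]-c[0],B[...,1]-c[1])<.008)&(B[...,2]<.09);print(c,m.sum(),np.median(B[m][:,2]) if m.any() else None)
for nm,(u0,v0,u1,v1) in dict(mug=(330,250,395,310),jar=(295,150,325,190),tape=(362,186,398,216),driver=(265,310,305,400)).items():
    a=cloud(load('side0'))[v0:v1,u0:u1].reshape(-1,3);b=W[v0:v1,u0:u1].reshape(-1,3)
    g=lambda q:np.round(np.median(q[q[:,2]>.01],0),4);print(nm,g(a),g(b))
```

```text
[-0.07  0.52 -0.13  2.33  2.86  0.15 -1.23] [-0.05360334 -0.03721243  0.20143385] [ 0.74833384  0.27296155 -0.08843416]
lid 1.963632095543909
(0, -0.0365) 36 0.06883914324844082
(0, 0.036) 29 0.06845496501126414
mug [ 0.5985 -0.0439  0.0485] [ 0.5982 -0.0442  0.0487]
jar [0.5589 0.2625 0.0548] [0.5513 0.2544 0.0744]
tape [0.712  0.1704 0.0169] [0.6568 0.0629 0.1378]
driver [ 0.4101 -0.1965  0.0216] [ 0.4102 -0.1975  0.0217]
```

View pics/side6c.png

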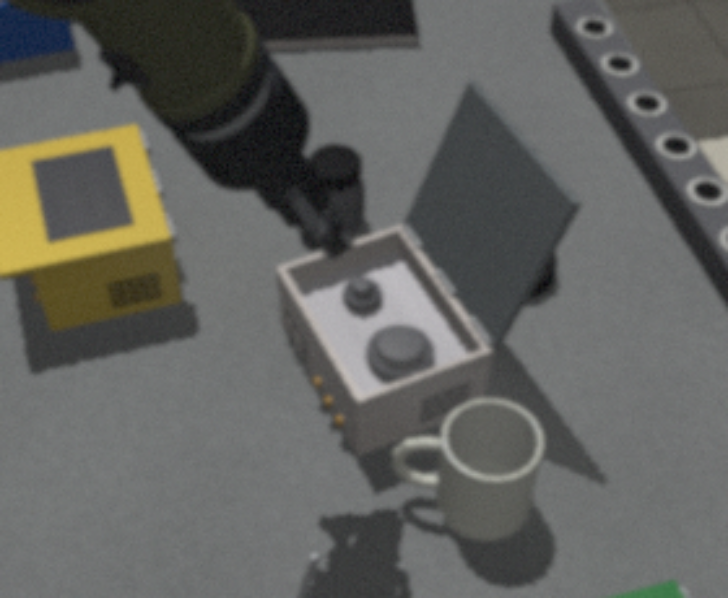

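The lid stands open at about 1.95 rad, both buttons are up (crop (400,345) and (363,293)), and the tool is free. Lid and arm hide the tape and jar here, so I'll check those from the scene camera.

Run:
```python
from h import *
f=shot('scene','scene6');a=cloud(load('scene0'));b=cloud(f)
for nm,(u0,v0,u1,v1) in dict(jar=(408,260,442,302),tape=(345,305,385,342),mug=(262,240,301,290),driver=(248,212,290,242)).items():
    g=lambda q:np.round(np.nanmedian(q[v0:v1,u0:u1].reshape(-1,3)[q[v0:v1,u0:u1].reshape(-1,3)[:,2]>.01],0),4);print(nm,g(a),g(b))
```

```text
jar [0.5806 0.2812 0.0527] [0.5805 0.2813 0.0529]
tape [0.7193 0.1755 0.0182] [0.7187 0.1754 0.0181]
mug [ 0.6279 -0.0528  0.0569] [ 0.627  -0.0531  0.0578]
driver [ 0.4212 -0.1838  0.02  ] [ 0.4204 -0.1846  0.0197]
```

View pics/scene6.png

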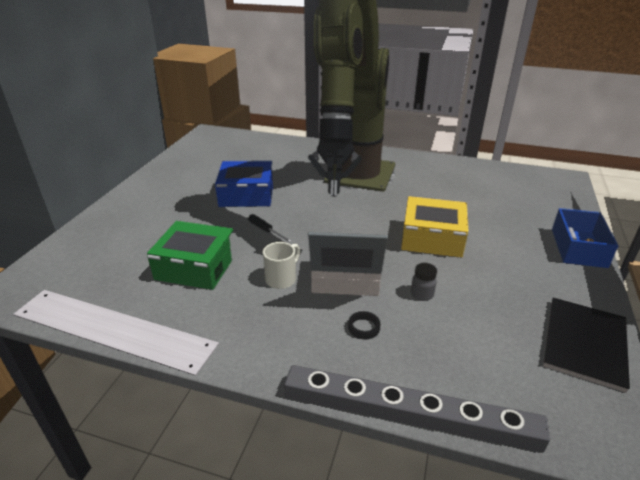

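The lid is open at scene (346,262), the mug, jar, tape and screwdriver match their first positions within 1 mm, and the arm touches nothing. I'm handing it in.

```bash
python3 -c "
from h import *
print(sign_off())"
```

```text
the job is handed in; nothing more can be done
None
```

The job is done and handed in, about 15 s into the 51 s allowed; `sign_off` gives no verdict. With the shut fingertips I hooked the off-white box's lid lip and lifted it along its arc until it fell back open. I then pressed the large button straight down and withdrew.

**Last checks**
- **Large button:** The force rose from 4 N to 16 N while the tip barely moved, so it reached its stop. Afterwards its top measured about 69 mm, level with the untouched small button and within about 1 mm of the stated 70 mm.
- **Small button:** It was never touched.
- **Lid:** It stands open by itself at about 1.95 rad.
- **Loose things:** The mug, jar, tape roll and screwdriver match their first positions within about 1 mm in the scene camera.
- **Tool:** It is clear of everything, with under 1 N at the wrist.

**What went wrong or disagreed**
- **Joint limits:** My first approach drove several joints to the edge of their range. One of them (j3) read −1.473 against the stated −1.47, about 0.003 rad past the rounded figure. I backed out and used the other wrist posture.
- **Jar and tape:** My side-camera comparison showed shifts for both. I put these down to the arm and open lid blocking the view, because the scene camera showed no change.

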